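Clamp a seed tray: slide the stop up and knock its lock pin home

TASK

Slide the tray stop along its slot until its plate is up against the end of the seed tray, without shoving the tray along. Then lock it: pick up the mallet and, with a brisk blow struck squarely along the leaning lock pin, knock the pin fully home (more blows are fine; never push the pin with the gripper or arm). Finally stand the mallet back upright on its round rubber pad and let go, leaving everything else where it is.

Things in the scene. Friction and masses are not known exactly. Their poses are not given: they have to be found in the camera images.
- bed: Fixed flat aluminium plate, 190 (x) x 560 (y) x 12 mm, lying on the bench. Origin at bench level on the line of the slot; the plate reaches from 240 mm on the -y side of the origin to 320 mm on the +y side. Its y axis runs along the slot, from the stop towards the tray; -x faces roughly towards the robot.
- stop (a joint): Travel of the tray stop along the bed's +y, in m: 0 farthest from the tray, up to 0.140; about 4 N of friction, stays where left. The stop is a grey carriage 100 (x) x 155 (y) mm, deck 44 mm above the bench, with an aluminium end plate (140 mm wide, 76 mm above the bench) at its +y end, a black upright grip tab in its middle and the leaning lock pin near its -y end.
- stop_face (a point): Centre of the outer (+y) face of the stop's end plate, the face that meets the tray, 45 mm above the bench; same axes as the bed.
- stop_grip (a point): Point in the black upright grip tab on the stop, 74 mm above the bench. The tab is 18 mm thick (bed x), 46 mm long (bed y) and stands from the deck at 44 mm up to 94 mm above the bench.
- lock_pin (a joint): How far the lock pin has been driven in, in m: 0 fully out (head 30 mm clear of its guide tube), 0.030 fully home (head seated on the tube). Driving it takes about 5 to 8 N; it stays where it is left.
- pin_head: Round steel head of the lock pin, 36 mm across, 12 mm thick. Origin at the centre of its underside; z is the pin's axis, pointing outwards, leaning 35 degrees (0.61 rad) from vertical towards the bed's -x. The dark grey guide tube below is 50 mm across, its mouth 30 mm below the head when the pin is out. The pin rides on the stop, 66 mm towards -y from the grip tab.
- pin_top (a point): Centre of the pin head's flat striking face (12 mm along z from the head's origin); z along the pin, outwards. About 114 mm above the bench when the pin is out.
- tray: Pale green seed tray holding six black pots, 170 (x) x 240 (y) mm, walls 55 mm high, pots to 81 mm, labels to about 125 mm, 2.5 kg, lying loose on the bed, square to it. Origin at the centre of its underside (12 mm above the bench).
- tray_end (a point): Centre of the outer face of the tray's end wall nearest the stop, 30 mm above the tray's underside.
- pad: Fixed round black rubber pad, 110 mm across, 6 mm thick, on the bench; origin at the centre of its underside. The mallet stands on it at the start.
- mallet: Mallet standing on its striking face: grey cylinder head 54 mm across, 85 mm tall, flat ends; flat-sided wooden handle sticking out level. Origin at the centre of the lower face; z along the head (up when it stands), x along the handle to its end, 155 mm from the head's axis. Handle 26 mm wide (y), 30 mm deep (z), centred 50 mm above the lower face. 0.35 kg, mostly head.
- pot_stack: Bystander: stack of empty black pots, 82 mm across, 126 mm tall; origin at the centre of its underside.
- label_pot: Bystander: filled black pot with a white label, 76 mm across, 80 mm tall (label to 123 mm); origin at the centre of its underside.
- bottle: Bystander: white bottle, 66 mm across, 190 mm tall; origin at the centre of its underside.
- label_box: Bystander: cardboard box of white labels, 100 x 70 mm, labels to 77 mm; origin at the centre of its underside.
- trowel: Bystander: wire-bladed hand tool with a wooden handle, about 200 mm long, lying flat, origin under its middle.
Not all that is in view belongs to the job. What is shaped like the mallet but blue or red is not meant.

How it is judged:
By the outcome, as a careful person would: the job done as asked, in the order asked, and still so for the second after the job is handed in, with the robot touching nothing.
It also fails if it takes over 58 s, if anything falls off the work surface, if the arm or the gripper's body presses on something with over 40 N, if the wrist force passes 120 N, or if a joint passes its speed limit or range.

ROBOT

A 6-joint arm with a two-finger parallel gripper is mounted at the origin on the work surface. World frame = base frame: x ahead of the robot, y to its left, z up, the work surface at z = 0. Lengths are in m, angles in rad, forces in N, time in s.
With the tool pointing down it reaches from about 0.3 to 0.775 m from the base axis. Payload 14.6 kg.
Tool frame: the origin (TCP) lies on the mounting face of the last link; the fingertips stand ctrl.tip_extent ahead of it and the grasp point (between the pads) lies 180 mm ahead of it (ctrl.tip_extent is the distance from the TCP to the fingertips, in m); z points along the fingers, y is the direction in which the jaws open and shut (so a half turn about z gives the same grasp; the last joint's range is limited). The gripper opens to 94 mm and grips with 3 to 60 N. Pads are 16 mm wide; open, the fingers measure 119 mm over their backs; the gripper's body (75 mm by 177 mm) begins 78 mm behind the grasp point.
Start: joints at [1.134, 0.3, 1.521, -0, 1.321, -0.067], TCP at [0.199, 0.513, 0.405] pointing down, gripper open.
Joint ranges: [-3.03, 3.03], [-0.79, 2.21], [0.23, 2.52], [-1.04, 4.18], [0, 3.07], [-2.55, 2.55]. Speed limits (rad/s): [2.22, 2.22, 2.57, 3.14, 3.14, 3.14].

INTERFACE

Orientations are given as [roll, pitch, yaw] about the fixed x, y, z axes, in that order (R = Rz(yaw) Ry(pitch) Rx(roll)).
In Python, from station import ctrl, vision gives the robot as it stands. The module is installed in compiled form; this text tells all that it offers.
- The arm moves only by the tool send_rows, never from a script. Its argument "increments" is a list of rows, each a list of 3 entries, a list of its own where there are three numbers: the turn, a rotation vector about the tool's x, y, z in rad, then the shift along the tool's x, y, z in mm, then the finger opening in mm, from 0 to 94. In form: [[[ax, ay, az], [dx, dy, dz], hand], ...]. A call has 1 to 5 rows; each row is the pose to reach, as a shift and turn from the pose commanded when the call began, along the tool's axes at that moment; what a row does not reach only later rows make up. A row lasts 1/12 s, in which the tool goes at most 41.7 mm and 7.16 degrees, less where a joint would pass 70% of its speed; a pose out of reach is approached as far as the arm can. A call with a gripper value outside its range is refused whole. The fingers move at their own pace and stop on an object; "grip_force" is the grip in N (left out, the last holds). Time passes only in rows, so rows that repeat a pose let the fingers close. It gives the time, the measured TCP pose, the force and the opening at its end, in the units of the state.
- ctrl.get_obs(): the state, without advancing time (a new reading comes with each control period).
- vision.camera(name): name is "scene" or "top"; returns (picture, depth): 420x560x3 uint8, red, green, blue; 420x560 float32, m along the optical axis (not along the pixel's ray), 0 where there is no reading.
- vision.calibration(name): a dict with "K" (3x3 intrinsics, pixels), "distortion" ([k1, k2, p1, p2, k3] as OpenCV has them; the pictures are not rectified), "R" (3x3) and "t" (3): a world point X has camera coordinates R X + t. Camera axes: x right, y down, z forward; pixel columns grow to the right and rows downward; lengths in m; the calibration is good to about 2 mm. A picture is of the moment at which its call begins. calibration takes no time and is no camera call.
- ctrl.hand_in(): hands the job in, once; it reports no verdict.
The state is a dict: "time_s": time; "qpos": joint angles; "joint_vel": joint speeds; "tau": joint torques, N m; "ee_pos": TCP position; "eef_rot": TCP orientation; "force": force on the tool from outside, world axes, zero at the start; "moment": the same for the moment, N m; "grip_width": finger opening in m.
Only numpy, scipy, OpenCV 4.12 (cv2) and the standard library are available. Lean on these libraries where they do the work, as an engineer would, in place of code of your own. Each camera call takes 0.05 s, during which the arm holds its last target. There are 200 camera calls.

## Working session

There is one attempt and no reset: what is moved stays moved. The work goes in short steps, Python scripts to look and compute and a tool call to move; the robot and the scene stay as the last step left them, time stands still between calls to the robot, and variables do not carry over. Pictures are saved under pics/ and viewed, about 8 in all and at most 12, crops included, and the job is handed in when it is done.

Besides the shell and the picture viewer there is one more tool, called as a command line: name --argument value ..., lists and objects as JSON in quotes. send_rows: Moves the arm, as the interface text tells. Its arguments: {"type":"object","properties":{"increments":{"type":"array","items":{"type":"array"}},"grip_force":{"type":"number"}},"required":["increments"]}

```bash
mkdir -p pics
cat > h.py <<'E'
import numpy as np, cv2
from scipy.spatial.transform import Rotation as Ro
from station import ctrl, vision
def shot(n,save=None):
    p,d=vision.camera(n); np.savez(f'/tmp/{n}.npz',p=p,d=d)
    if save: cv2.imwrite(f'pics/{save}.png',cv2.resize(p[:,:,::-1],(784,588)))
    return p,d
def load(n): z=np.load(f'/tmp/{n}.npz'); return z['p'],z['d']
def cloud(n,d):
    c=vision.calibration(n);K=np.array(c['K']);D=np.array(c['distortion'])
    h,w=d.shape;u,v=np.meshgrid(np.arange(w),np.arange(h))
    q=cv2.undistortPoints(np.stack([u,v],-1).reshape(-1,1,2).astype(np.float64),K,D).reshape(h,w,2)
    X=np.dstack([q*d[...,None],d]); X=(X-np.array(c['t']))@np.array(c['R'])
    X[d<=0]=np.nan
    return X
def proj(n,P):
    c=vision.calibration(n);R=np.array(c['R'])
    return cv2.projectPoints(np.atleast_2d(P).astype(float),cv2.Rodrigues(R)[0],np.array(c['t']),np.array(c['K']),np.array(c['distortion']))[0].reshape(-1,2)
E
python3 - <<'E'
from h import *
for n in('scene','top'):
    shot(n,n+'0'); c=vision.calibration(n);R=np.array(c['R']);print(n,-R.T@c['t'],R[2])
o=ctrl.get_obs();print(o,ctrl.tip_extent)
E
```

```text
scene [ 1.18236523 -0.35020933  0.74960405] [-0.6842803   0.35154745 -0.63888564]
top [0.4161107  0.03060536 1.36713933] [ 0.05046264 -0.02201223 -0.99848334]
{'time_s': 0.1, 'qpos': array([ 1.13443252e+00,  3.00414295e-01,  1.52152822e+00, -1.64561637e-05,
        1.32067164e+00, -6.65934688e-02]), 'joint_vel': array([ 0.00074387, -0.00116482, -0.00034345, -0.00055294, -0.00035266,
       -0.00076319]), 'tau': array([ 2.36706310e-04, -5.32646835e+01, -3.53281116e+01,  7.08434964e-02,
        2.35828426e-02, -2.96168039e-06]), 'ee_pos': array([0.19875871, 0.51279882, 0.40413974]), 'eef_rot': array([-3.14057236e+00, -5.20704050e-05,  2.77182637e+00]), 'force': array([1.07464928, 0.86581404, 0.00205638]), 'moment': array([ 0.00859646, -0.05812305, -0.03294774]), 'grip_width': 0.09395234681252085} 0.1992
```

View pics/scene0.png

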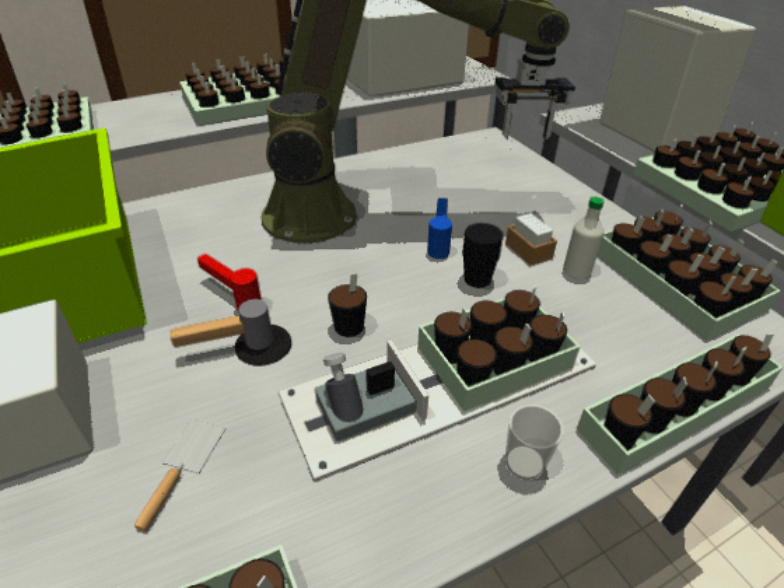

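View pics/top0.png

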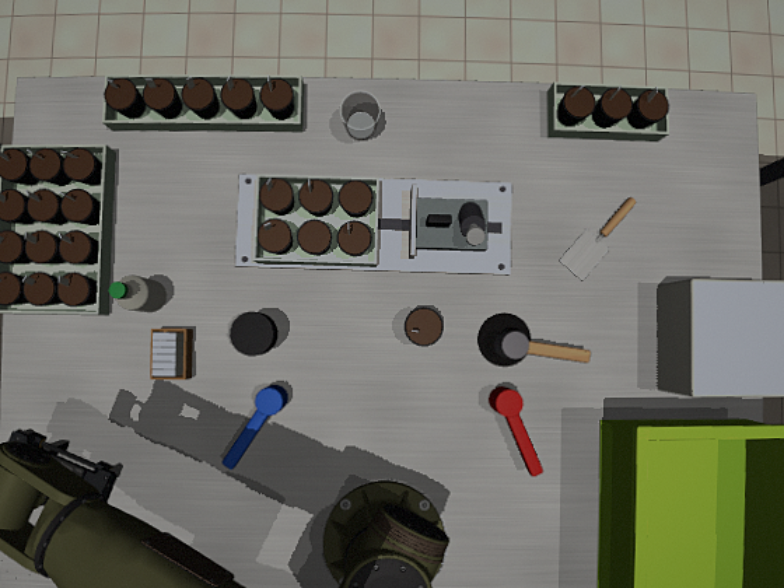

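The scene view shows the stop, with its tab at about (380,378) and pin head at (335,360), left of the tray. The grey mallet stands on the pad at (258,325). In the top view the tab is at (438,220), the pin head at (474,235), the mallet head at (515,345) with its handle end at (590,355), and the gap between plate and tray spans columns 380–412.

Run:
```python
from h import *
p,d=load('top');X=cloud('top',d);ps,ds=load('scene');S=cloud('scene',ds)
def reg(A,z0,z1,b):
    x0,x1,y0,y1=b
    m=(A[...,2]>z0)&(A[...,2]<z1)&(A[...,0]>x0)&(A[...,0]<x1)&(A[...,1]>y0)&(A[...,1]<y1);return A[m],m
def at(u,v): return X[int(v/1.4),int(u/1.4)]
for nm,u,v in [('tab',438,220),('pin',474,235),('malhead',515,345),('hend',586,355),('bedc',390,200),('plate',414,220),('traycorner',378,265),('bedcorner',511,272),('bedcorner2',511,184),('bedcorner3',236,266),('bench',600,320),('labelpot',424,326)]: print(nm,at(u,v).round(4))
def rect(P): 
    (c,s,a)=cv2.minAreaRect((P[:,:2]*1000).astype(np.float32)); return np.array(c).round(1),np.array(s).round(1),round(a,2)
t=at(438,220);mh=at(515,345);pn=at(474,235)
for n,A in(('top',X),('scene',S)):
    P,m=reg(A,.085,.1,(t[0]-.03,t[0]+.03,t[1]-.035,t[1]+.035));print(n,'tab',len(P),P.mean(0).round(4) if len(P) else '',rect(P) if len(P) else '')
    P,m=reg(A,.08,.1,(mh[0]-.04,mh[0]+.04,mh[1]-.04,mh[1]+.04));print(n,'malhead',len(P),P.mean(0).round(4),cv2.minEnclosingCircle((P[:,:2]*1000).astype(np.float32)))
    P,m=reg(A,.06,.08,(mh[0]-.06,mh[0]+.06,mh[1]-.19,mh[1]-.03));print(n,'handle',len(P),P.mean(0).round(4),rect(P))
    P,m=reg(A,.095,.13,(pn[0]-.03,pn[0]+.03,pn[1]-.03,pn[1]+.03));print(n,'pin',len(P),P.mean(0).round(4))
    c=P.mean(0);U=np.linalg.svd(P-c)[2];print(U[2].round(3))
    P,m=reg(A,.067,.082,(t[0]-.1,t[0]+.1,t[1]+.03,t[1]+.075));print(n,'plate',len(P),P.mean(0).round(4),rect(P))
    P,m=reg(A,.058,.074,(t[0]-.12,t[0]+.12,t[1]+.06,t[1]+.4));print(n,'traytop',len(P),rect(P))
    P,m=reg(A,.007,.018,(t[0]-.15,t[0]+.15,t[1]-.3,t[1]+.4));print(n,'bed',len(P),rect(P))
```

```text
tab [ 0.638  -0.0905  0.0961]
pin [ 0.6092 -0.1574  0.116 ]
malhead [ 0.4021 -0.2407  0.089 ]
hend [ 0.3842 -0.3852  0.0729]
bedc [ 0.693  -0.0009  0.0178]
plate [ 0.6405 -0.0461  0.077 ]
traycorner [0.5595 0.0199 0.0089]
bedcorner [ 0.5502 -0.2531  0.001 ]
bedcorner2 [ 0.7345 -0.2539 -0.002 ]
bedcorner3 [ 0.554   0.3117 -0.0033]
bench [ 0.4547 -0.4378  0.0014]
labelpot [ 0.4376 -0.0666  0.0825]
top tab 121 [ 0.6411 -0.095   0.0932] (array([641.3, -95.1]), array([45.5, 18.2]), 89.5)
top malhead 315 [ 0.4015 -0.2417  0.0906] ((401.6539306640625, -243.255615234375), 27.199310302734375)
top handle 432 [ 0.3881 -0.3335  0.0702] (array([ 388.2, -333.4]), array([126.6,  26.1]), 81.64)
top pin 157 [ 0.6083 -0.1606  0.1173]
[-0.113 -0.11   0.987]
top plate 196 [ 0.6417 -0.0462  0.0756] (array([642.7, -46.4]), array([ 10. , 141.1]), 88.9)
top traytop 663 (array([643.4, 143.5]), array([241.6, 172.9]), 88.88)
top bed 6021 (array([637.3, -39.2]), array([294.3, 698.8]), 0.56)
scene tab 157 [ 0.6449 -0.0979  0.0919] (array([643. , -96.9]), array([19.6, 45.9]), 0.38)
scene malhead 267 [ 0.409 -0.245  0.089] ((404.8554382324219, -243.5664825439453), 27.491783142089844)
scene handle 448 [ 0.3956 -0.3341  0.0678] (array([ 392.2, -333.4]), array([128.1,  29.3]), 82.88)
scene pin 179 [ 0.6175 -0.1641  0.1135]
[ 0.808 -0.275  0.521]
scene plate 246 [ 0.6495 -0.049   0.0739] (array([643.5, -47.9]), array([ 11.7, 140.5]), 88.97)
scene traytop 1150 (array([643. , 141.8]), array([242. , 174.2]), 89.31)
scene bed 5019 (array([644.4,  29.1]), array([560.5, 193.1]), 89.29)
```

```bash
cat >> h.py <<'E'
def tilt(yaw,th=0,ax='x'):
    """tool down with yaw (deg), then turned th deg about tool axis"""
    return Ro.from_euler('xyz',[180,0,yaw],degrees=True)*Ro.from_euler(ax,th,degrees=True)
def gp(P,R,l=.18): return np.array(P)-R.apply([0,0,l])   # grasp point -> TCP
def plan(targets,cur=None,n=1):
    """targets: list of (tcp,R,n chunks); prints per-call turn / shift mm"""
    o=ctrl.get_obs()
    p,R=(np.array(o['ee_pos']),Ro.from_euler('xyz',o['eef_rot'])) if cur is None else cur
    for P,Q,n in targets:
        rv=(R.inv()*Q).as_rotvec()/n; st=(np.array(P)-p)/n
        for i in range(n):
            print(rv.round(3).tolist(),R.inv().apply(st*1000).round(1).tolist(),'| |',round(np.linalg.norm(st)*1000/41.7,1),round(np.degrees(np.linalg.norm(rv))/7.16,1),'rows')
            R=R*Ro.from_rotvec(rv);p=p+st
E
python3 - <<'E'
from h import *
R=tilt(89.2)
G=np.array([.642,-.096,.076])
plan([(gp(G+[0,0,.13],R),R,5),(gp(G,R),R,1)])
E
```

```text
[-0.0, 0.0, 0.243] [-126.7, -81.5, 3.7] | | 3.6 1.9 rows
[-0.0, 0.0, 0.243] [-142.5, -48.6, 3.7] | | 3.6 1.9 rows
[-0.0, 0.0, 0.243] [-150.1, -12.9, 3.7] | | 3.6 1.9 rows
[-0.0, 0.0, 0.243] [-148.8, 23.6, 3.6] | | 3.6 1.9 rows
[-0.0, 0.0, 0.243] [-138.7, 58.7, 3.6] | | 3.6 1.9 rows
[0.0, 0.0, -0.0] [-0.0, 0.0, 130.0] | | 3.1 0.0 rows
```

send_rows --increments '[[[0,0,0.243],[-126.7,-81.5,3.7],60],[[0,0,0.243],[-126.7,-81.5,3.7],60],[[0,0,0.243],[-126.7,-81.5,3.7],60],[[0,0,0.243],[-126.7,-81.5,3.7],60]]'

```text
time_s: 0.43
ee_pos: [0.2887, 0.3886, 0.4006]
eef_rot: [-3.141, 0.0, 2.527]
force: [0.3, 0.1, -0.6]
grip_width: 0.0706
```

send_rows --increments '[[[0,0,0.243],[-142.5,-48.6,3.7],60],[[0,0,0.243],[-142.5,-48.6,3.7],60],[[0,0,0.243],[-142.5,-48.6,3.7],60],[[0,0,0.243],[-142.5,-48.6,3.7],60]]'

```text
time_s: 0.77
ee_pos: [0.3774, 0.2666, 0.3971]
eef_rot: [-3.141, 0.0, 2.284]
force: [0.2, 0.4, -0.0]
grip_width: 0.06
```

send_rows --increments '[[[0,0,0.243],[-150.1,-12.9,3.7],60],[[0,0,0.243],[-150.1,-12.9,3.7],60],[[0,0,0.243],[-150.1,-12.9,3.7],60],[[0,0,0.243],[-150.1,-12.9,3.7],60]]'

```text
time_s: 1.1
ee_pos: [0.4661, 0.1446, 0.3933]
eef_rot: [-3.141, 0.0, 2.04]
force: [-0.1, 0.8, 0.3]
grip_width: 0.0601
```

send_rows --increments '[[[0,0,0.243],[-148.8,23.6,3.6],60],[[0,0,0.243],[-148.8,23.6,3.6],60],[[0,0,0.243],[-148.8,23.6,3.6],60],[[0,0,0.243],[-148.8,23.6,3.6],60]]'

```text
time_s: 1.43
ee_pos: [0.5548, 0.0226, 0.3894]
eef_rot: [-3.141, 0.0, 1.797]
force: [-0.5, 0.7, 0.4]
grip_width: 0.0601
```

send_rows --increments '[[[0,0,0.243],[-138.7,58.7,3.6],60],[[0,0,0.243],[-138.7,58.7,3.6],60],[[0,0,0.243],[-138.7,58.7,3.6],60],[[0,0,0.243],[-138.7,58.7,3.6],60],[[0,0,0.243],[-138.7,58.7,3.6],60]]'

```text
time_s: 1.85
ee_pos: [0.6436, -0.1001, 0.3847]
eef_rot: [-3.14, 0.0, 1.553]
force: [0.5, 0.4, 0.0]
grip_width: 0.0602
```

Run:
```python
from h import *
R=tilt(89.2)
G=np.array([.642,-.096,.076])
o=ctrl.get_obs();print(o['time_s'],o['ee_pos'],np.degrees(o['eef_rot']),o['force'])
plan([(gp(G+[0,0,.0],R),R,1)])
```

```text
1.85 [ 0.64355077 -0.10010004  0.38466129] [-1.79912668e+02  1.51424107e-02  8.89847385e+01] [0.49737698 0.36155311 0.03488029]
[-0.002, 0.0, -0.004] [4.1, -1.4, 128.7] | | 3.1 0.0 rows
```

send_rows --increments '[[[0,0,-0.004],[4.1,-1.4,128.7],60],[[0,0,-0.004],[4.1,-1.4,128.7],60],[[0,0,-0.004],[4.1,-1.4,128.7],60],[[0,0,-0.004],[4.1,-1.4,128.7],60]]'

```text
time_s: 2.18
ee_pos: [0.6389, -0.091, 0.2497]
eef_rot: [-3.13, -0.002, 1.561]
force: [-1.7, -0.7, -1.3]
grip_width: 0.0602
```

send_rows --increments '[[[0,0,0],[0,0,0],10],[[0,0,0],[0,0,0],10],[[0,0,0],[0,0,0],10],[[0,0,0],[0,0,0],10],[[0,0,0],[0,0,0],10]]' --grip_force 30

```text
time_s: 2.6
ee_pos: [0.641, -0.092, 0.2596]
eef_rot: [3.139, 0.001, 1.561]
force: [-0.2, -0.4, -0.3]
grip_width: 0.0302
```

send_rows --increments '[[[0,0,0],[0,0,0],10],[[0,0,0],[0,0,0],10],[[0,0,0],[0,0,0],10]]'

```text
time_s: 2.85
ee_pos: [0.6412, -0.0919, 0.2585]
eef_rot: [3.138, 0.0, 1.561]
force: [8.6, -1.0, 0.2]
grip_width: 0.0179
```

send_rows --increments '[[[0,0,0],[10,0,0],10],[[0,0,0],[20,0,0],10],[[0,0,0],[30,0,0],10],[[0,0,0],[40,0,0],10],[[0,0,0],[47,0,0],10]]'

```text
time_s: 3.27
ee_pos: [0.6418, -0.0447, 0.2586]
eef_rot: [3.138, 0.001, 1.561]
force: [9.9, -4.4, -1.5]
grip_width: 0.0177
```

send_rows --increments '[[[0,0,0],[3,0,0],10],[[0,0,0],[5,0,0],10],[[0,0,0],[5,0,0],10],[[0,0,0],[5,0,0],10]]'

```text
time_s: 3.6
ee_pos: [0.6419, -0.0398, 0.2585]
eef_rot: [3.138, 0.0, 1.561]
force: [9.4, 0.5, 0.2]
grip_width: 0.0179
```

```bash
cat >> h.py <<'E'
def gap(n):
    p,d=shot(n);X=cloud(n,d);o=ctrl.get_obs();out=[]
    for z0,z1,y0,y1 in((.068,.081,-.06,.03),(.058,.074,.005,.3)):
        m=(X[...,2]>z0)&(X[...,2]<z1)&(abs(X[...,0]-.643)>.038)&(abs(X[...,0]-.643)<.085)&(X[...,1]>y0)&(X[...,1]<y1)
        P=X[m];ys=np.sort(P[:,1]);out+=[len(P),ys[[0,len(ys)//50,len(ys)//10,len(ys)//2,-1]].round(4)]
    print(n,out)
E
python3 - <<'E'
from h import *
o=ctrl.get_obs();print(o['time_s'],o['ee_pos'],np.degrees(o['eef_rot']),o['force'])
for n in('top','scene'):
    p,d=shot(n);c=(slice(90,230),slice(150,380)) if n=='top' else (slice(210,330),slice(200,430))
    cv2.imwrite(f'pics/g_{n}.png',cv2.resize(p[c][:,:,::-1],None,fx=3,fy=3,interpolation=cv2.INTER_CUBIC))
    gap(n)
E
```

```text
3.6 [ 0.64187249 -0.03979131  0.25852117] [1.79788554e+02 7.60201314e-03 8.94273269e+01] [9.35380364 0.45965332 0.23462659]
top [11, array([0.0223, 0.0223, 0.0223, 0.0227, 0.0281]), 434, array([0.0222, 0.0225, 0.0419, 0.165 , 0.2654])]
scene [68, array([-0.0024, -0.0023, -0.0007,  0.0025,  0.0281]), 632, array([0.0051, 0.0207, 0.0248, 0.1165, 0.2629])]
```

View pics/g_scene.png

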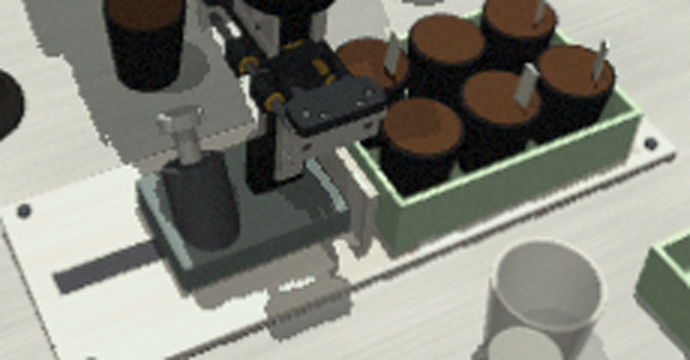

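The scene crop shows the gripper holding the tab and a gap of about 10 mm between plate (370,200) and tray wall (395,225). I'll creep on, watching the force.

send_rows --increments '[[[0,0,0],[2,0,0],10],[[0,0,0],[4,0,0],10],[[0,0,0],[6,0,0],10],[[0,0,0],[7.5,0,0],10]]'

```text
time_s: 4.13
ee_pos: [0.642, -0.0328, 0.2585]
eef_rot: [3.138, 0.001, 1.56]
force: [10.0, -3.9, -1.4]
grip_width: 0.018
```

send_rows --increments '[[[0,0,0],[0.5,0,0],10],[[0,0,0],[1,0,0],10]]'

```text
time_s: 4.3
ee_pos: [0.642, -0.0319, 0.2586]
eef_rot: [3.138, 0.001, 1.56]
force: [10.2, -3.8, -0.6]
grip_width: 0.0179
```

send_rows --increments '[[[0,0,0],[0.5,0,0],10],[[0,0,0],[1,0,0],10]]'

```text
time_s: 4.47
ee_pos: [0.642, -0.0309, 0.2586]
eef_rot: [3.138, 0.001, 1.56]
force: [9.5, -3.9, -1.4]
grip_width: 0.0176
```

Run:
```python
from h import *
o=ctrl.get_obs();print(o['ee_pos'])
for n in('top','scene'): gap(n)
p,d=load('scene');c=(slice(250,310),slice(300,380))
cv2.imwrite('pics/g2.png',cv2.resize(p[c][:,:,::-1],None,fx=8,fy=8,interpolation=cv2.INTER_CUBIC))
```

```text
[ 0.64198279 -0.03093053  0.25857379]Traceback (most recent call last):
  File "<stdin>", line 3, in <module>
  File "h.py", line 36, in gap
    P=X[m];ys=np.sort(P[:,1]);out+=[len(P),ys[[0,len(ys)//50,len(ys)//10,len(ys)//2,-1]].round(4)]
                                           ~~^^^^^^^^^^^^^^^^^^^^^^^^^^^^^^^^^^^^^^^^^^^
IndexError: index 0 is out of bounds for axis 0 with size 0
```

send_rows --increments '[[[0,0,0],[0.4,0,0],10],[[0,0,0],[0.8,0,0],10]]'

```text
time_s: 4.68
ee_pos: [0.642, -0.0301, 0.2585]
eef_rot: [3.138, 0.001, 1.56]
force: [10.4, -4.9, -1.1]
grip_width: 0.018
```

Run:
```python
from h import *
p,d=shot('scene');c=(slice(245,305),slice(295,375))
cv2.imwrite('pics/g2.png',cv2.resize(p[c][:,:,::-1],None,fx=8,fy=8,interpolation=cv2.INTER_CUBIC))
```

```text
(no output)
```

View pics/g2.png

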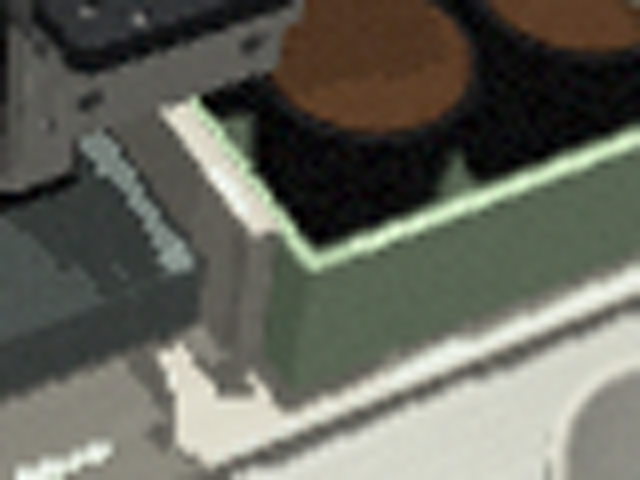

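The plate top (215,170) now nearly meets the tray rim (240,190), so about 1 mm may remain. The force is still only slot friction.

send_rows --increments '[[[0,0,0],[0.4,0,0],10],[[0,0,0],[0.7,0,0],10]]'

```text
time_s: 4.9
ee_pos: [0.642, -0.0295, 0.2585]
eef_rot: [3.138, 0.001, 1.56]
force: [10.8, -4.9, -1.2]
grip_width: 0.0177
```

send_rows --increments '[[[0,0,0],[0.3,0,0],10],[[0,0,0],[0.6,0,0],10]]'

```text
time_s: 5.07
ee_pos: [0.642, -0.0288, 0.2585]
eef_rot: [3.138, 0.001, 1.56]
force: [10.5, -3.8, -1.7]
grip_width: 0.0178
```

send_rows --increments '[[[0,0,0],[0.3,0,0],10],[[0,0,0],[0.6,0,0],10]]'

```text
time_s: 5.23
ee_pos: [0.642, -0.0282, 0.2585]
eef_rot: [3.138, 0.001, 1.56]
force: [10.6, -4.9, -1.0]
grip_width: 0.0178
```

send_rows --increments '[[[0,0,0],[0.3,0,0],10],[[0,0,0],[0.6,0,0],10]]'

```text
time_s: 5.4
ee_pos: [0.642, -0.0277, 0.2585]
eef_rot: [3.138, 0.001, 1.56]
force: [10.3, -3.5, -1.5]
grip_width: 0.0176
```

send_rows --increments '[[[0,0,0],[0.3,0,0],10],[[0,0,0],[0.6,0,0],10]]'

```text
time_s: 5.57
ee_pos: [0.642, -0.0274, 0.2585]
eef_rot: [3.138, 0.002, 1.56]
force: [9.5, -8.6, -1.2]
grip_width: 0.0181
```

Contact: the force has jumped to 8.6 N and motion has stalled. Releasing and rising.

send_rows --increments '[[[0,0,0],[-0.2,0,0],44],[[0,0,0],[-0.2,0,0],44],[[0,0,0],[-0.2,0,0],44],[[0,0,0],[-0.2,0,0],44]]'

```text
time_s: 5.9
ee_pos: [0.6413, -0.0266, 0.2577]
eef_rot: [-3.141, -0.0, 1.561]
force: [0.3, -0.8, -0.3]
grip_width: 0.0409
```

send_rows --increments '[[[0,0,0],[0,0,-20],50],[[0,0,0],[0,0,-60],50],[[0,0,0],[0,0,-100],50],[[0,0,0],[0,0,-130],50],[[0,0,0],[0,0,-130],50]]'

```text
time_s: 6.32
ee_pos: [0.6414, -0.0266, 0.395]
eef_rot: [3.132, 0.001, 1.561]
force: [-0.5, 0.1, 1.3]
grip_width: 0.0502
```

Run:
```python
from h import *
o=ctrl.get_obs();print(o['time_s'],o['ee_pos'],np.degrees(o['eef_rot']),o['force'])
Rm=tilt(81.8)   # tool x ~ along bed +y => minus handle direction
# handle dir from head = (-.135,-.99); grasp 52mm from axis
H=np.array([.4035,-.2435]);h=-np.array([np.cos(np.radians(82.0)),np.sin(np.radians(82.0))])
for n in('top','scene'):
    p,d=load(n);X=cloud(n,d)
G=np.r_[H+.055*h,.056+.002]
print(G)
plan([(gp(G+[0,0,.13],Rm),Rm,2),(gp(G,Rm),Rm,1)])
```

```text
6.3167 [ 0.64140679 -0.0265645   0.3950361 ] [1.79425182e+02 4.53431545e-02 8.94392261e+01] [-0.46622135  0.05777283  1.33008722]
[ 0.39584548 -0.29796474  0.058     ]
[0.005, 0.0, 0.067] [-136.9, -121.6, 12.4] | | 4.4 0.5 rows
[0.005, 0.0, 0.067] [-144.7, -112.1, 13.0] | | 4.4 0.5 rows
[0.0, -0.0, -0.0] [-0.0, 0.0, 130.0] | | 3.1 0.0 rows
```

send_rows --increments '[[[0.005,0,0.067],[-136.9,-121.6,12.4],60],[[0.005,0,0.067],[-136.9,-121.6,12.4],60],[[0.005,0,0.067],[-136.9,-121.6,12.4],60],[[0.005,0,0.067],[-136.9,-121.6,12.4],60],[[0.005,0,0.067],[-136.9,-121.6,12.4],60]]'

```text
time_s: 6.73
ee_pos: [0.5157, -0.1648, 0.3746]
eef_rot: [-3.135, 0.0, 1.492]
force: [0.3, 0.1, 1.1]
grip_width: 0.0598
```

send_rows --increments '[[[0.005,0,0.067],[-30,-23,3],60],[[0.005,0,0.067],[-60,-46,6],60],[[0.005,0,0.067],[-92,-71,9],60],[[0.005,0,0.067],[-122,-95,12],60],[[0.005,0,0.067],[-144.7,-112.1,13],60]]'

```text
time_s: 7.15
ee_pos: [0.3933, -0.2994, 0.3622]
eef_rot: [-3.131, 0.0, 1.426]
force: [0.3, -0.2, -0.5]
grip_width: 0.0601
```

send_rows --increments '[[[0,0,0],[0,0,20],60],[[0,0,0],[0,0,40],60],[[0,0,0],[0,0,50],60],[[0,0,0],[0,0,50],60]]'

```text
time_s: 7.48
ee_pos: [0.3947, -0.2977, 0.3107]
eef_rot: [-3.128, -0.001, 1.427]
force: [1.0, -0.5, 0.1]
grip_width: 0.06
```

Run:
```python
from h import *
o=ctrl.get_obs();print(o['time_s'],o['ee_pos'],np.degrees(o['eef_rot']))
p,d=shot('top');X=cloud('top',d);p2,d2=shot('scene');S=cloud('scene',d2)
p0=np.copy(p)
for n,A in(('top',X),('scene',S)):
    m=(A[...,2]>.058)&(A[...,2]<.074)&(A[...,0]>.55)&(A[...,0]<.74)&(A[...,1]>.015)&(A[...,1]<.29)
    def rect(m,A=A):
        c,s,a=cv2.minAreaRect((A[m][:,:2]*1000).astype(np.float32));return np.round(c,1),np.round(s,1),round(a,2)
    print(n,'tray',rect(m))
    m=(A[...,2]>.067)&(A[...,2]<.082)&(A[...,0]>.55)&(A[...,0]<.74)&(A[...,1]>0)&(A[...,1]<.0225);print('plate',rect(m))
    m=(A[...,2]>.085)&(A[...,2]<.1)&(A[...,0]>.61)&(A[...,0]<.67)&(A[...,1]>-.07)&(A[...,1]<.0);print('tab',rect(m))
Rm=tilt(82)
plan([(gp([.396,-.298,.058],Rm),Rm,1)])
cv2.imwrite('pics/t2.png',cv2.resize(p[120:330,120:440][:,:,::-1],None,fx=2.4,fy=2.4,interpolation=cv2.INTER_CUBIC))
```

```text
7.4833 [ 0.39468375 -0.29768911  0.31071484] [-1.79242602e+02 -8.52988368e-02  8.17504567e+01]
top tray (array([643. , 139.7]), array([251.5, 172.2]), 89.04)
plate (array([642.9,  17.5]), array([137.6,   8.3]), 0.76)
tab (array([642.3, -31.7]), array([19.5, 43. ]), 0.37)
scene tray (array([643.2, 138.7]), array([248.4, 174.2]), 89.35)
plate (array([648.1,  16.3]), array([ 10.9, 146.9]), 89.7)
tab (array([644.7, -32.7]), array([19.2, 46.3]), 1.42)
[-0.01, 0.001, -0.004] [0.0, 1.5, 75.1] | | 1.8 0.1 rows
```

View pics/t2.png

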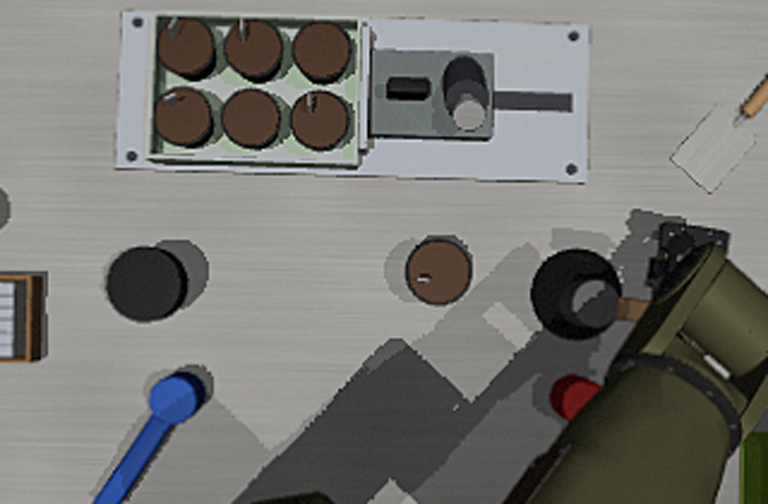

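In the top view the plate now touches the tray (column 365), the tray's far edge hasn't moved (263–265 mm), and the fingers hang over the mallet handle. Descending to grasp it.

send_rows --increments '[[[-0.01,0,-0.002],[0,1.5,25],60],[[-0.01,0,-0.002],[0,1.5,50],60],[[-0.01,0,-0.002],[0,1.5,68],60],[[-0.01,0,-0.002],[0,1.5,75],60],[[-0.01,0,-0.002],[0,1.5,75],60]]'

```text
time_s: 8.0
ee_pos: [0.3959, -0.298, 0.2374]
eef_rot: [-3.141, -0.0, 1.429]
force: [0.7, -0.0, -0.8]
grip_width: 0.06
```

send_rows --increments '[[[0,0,0],[0,0,0],18],[[0,0,0],[0,0,0],18],[[0,0,0],[0,0,0],18],[[0,0,0],[0,0,0],18],[[0,0,0],[0,0,0],18]]' --grip_force 60

```text
time_s: 8.42
ee_pos: [0.3958, -0.2982, 0.2384]
eef_rot: [3.141, 0.001, 1.429]
force: [-0.4, 0.1, -0.1]
grip_width: 0.0298
```

send_rows --increments '[[[0,0,0],[0,0,0],18],[[0,0,0],[0,0,0],18],[[0,0,0],[0,0,0],18]]'

```text
time_s: 8.67
ee_pos: [0.3958, -0.2982, 0.2382]
eef_rot: [3.141, 0.001, 1.429]
force: [-1.0, 0.1, 6.0]
grip_width: 0.0258
```

send_rows --increments '[[[0,0,0],[0,0,-10],18],[[0,0,0],[0,0,-30],18],[[0,0,0],[0,0,-60],18],[[0,0,0],[0,0,-90],18],[[0,0,0],[0,0,-110],18]]'

```text
time_s: 9.08
ee_pos: [0.3956, -0.298, 0.3507]
eef_rot: [3.14, 0.002, 1.429]
force: [0.0, -1.3, -2.6]
grip_width: 0.0254
```

send_rows --increments '[[[0,0,0],[0,0,0],18],[[0,0,0],[0,0,0],18]]'

```text
time_s: 9.25
ee_pos: [0.3956, -0.2979, 0.348]
eef_rot: [3.141, 0.001, 1.429]
force: [0.2, 0.6, -3.5]
grip_width: 0.0254
```

Run:
```python
from h import *
o=ctrl.get_obs();print(o['time_s'],o['ee_pos'],np.degrees(o['eef_rot']),o['force'])
p,d=shot('scene','lift');S=cloud('scene',d);p,dt=shot('top');X=cloud('top',dt)
t=np.array(o['ee_pos']);zz=t[2]-.18-.05+.085;print('expected head top z',zz)
for n,A in(('top',X),('scene',S)):
    m=(abs(A[...,2]-zz)<.006)&(abs(A[...,0]-.4035)<.04)&(abs(A[...,1]+.2435)<.032);P=A[m];print(n,len(P),P.mean(0).round(4),cv2.minEnclosingCircle((P[:,:2]*1000).astype(np.float32)))
    q=np.linalg.lstsq(np.c_[P[:,:2],np.ones(len(P))],P[:,2],rcond=None)[0];print('tilt dz/dx,dz/dy',q[:2].round(3))
```

```text
9.25 [ 0.39555532 -0.2979396   0.34804038] [1.79947517e+02 7.45808717e-02 8.18678816e+01] [ 0.20159465  0.58163512 -3.54583065]
expected head top z 0.2030403843170642
top 298 [ 0.4015 -0.2421  0.1996] ((401.87664794921875, -242.0102081298828), 26.374195098876953)
tilt dz/dx,dz/dy [-0.005  0.006]
scene 239 [ 0.4063 -0.2434  0.2001] ((404.1953125, -243.13461303710938), 27.752517700195312)
tilt dz/dx,dz/dy [-0.011 -0.003]
```

View pics/lift.png

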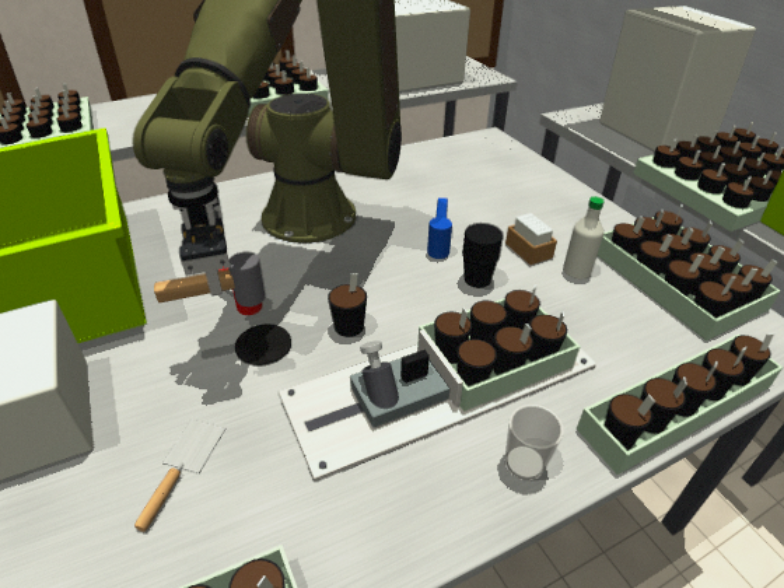

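```bash
cat >> h.py <<'E'
yb=np.radians(-.8); EB=Ro.from_euler('z',yb)
a=EB.apply([-np.sin(np.radians(35)),0,np.cos(np.radians(35))]); e1=EB.apply([np.cos(np.radians(35)),0,np.sin(np.radians(35))]); e2=EB.apply([0,1,0])
def pin(n,c0=(.61,-.098,.11)):
    p,d=shot(n);X=cloud(n,d).reshape(-1,3);c0=np.array(c0)
    Y=(X-c0)@np.c_[e1,e2,a]
    m=(np.hypot(Y[:,0],Y[:,1])<.032)&(abs(Y[:,2])<.05);Y=Y[m]
    print(n,'hist along a (mm):',dict(zip(*[x.tolist() for x in np.unique((Y[:,2]*500).round()*2,return_counts=True)])))
    return c0,Y
E
python3 - <<'E'
from h import *
for n in('top','scene'):
    c0,Y=pin(n)
    if n=='top':
        top=np.percentile(Y[:,2],97);
        F=Y[Y[:,2]>top-.006]; print('face level',np.median(F[:,2]),len(F))
    else: F=Y[(Y[:,2]>top-.016)&(Y[:,2]<top+.004)]
    (c,r)=cv2.minEnclosingCircle((F[:,:2]*1000).astype(np.float32)); print(c,r, F.min(0),F.max(0),F.mean(0))
    print('centre',c0+e1*c[0]/1e3+e2*c[1]/1e3+a*np.median(F[:,2]))
p,d=load('top')
cv2.imwrite('pics/pin0.png',cv2.resize(p[130:190,290:370][:,:,::-1],None,fx=8,fy=8,interpolation=cv2.INTER_CUBIC))
E
```

```text
top hist along a (mm): {-50.0: 4, -48.0: 4, -46.0: 7, -44.0: 6, -42.0: 6, -40.0: 4, -38.0: 9, -36.0: 12, -34.0: 25, -32.0: 39, -30.0: 46, -28.0: 24, -26.0: 9, -24.0: 1, -22.0: 1, -20.0: 3, -2.0: 1, 0.0: 6, 2.0: 3, 4.0: 14, 6.0: 27, 8.0: 37, 10.0: 42, 12.0: 13, 16.0: 2}
face level 0.008930823703961909 119
(1.2904077768325806, 1.2957115173339844) 17.73457145690918 [-0.01599486 -0.01478046  0.00523166] [0.0178163  0.0173817  0.01650467] [0.00135609 0.00130412 0.00888395]
centre [ 0.60595302 -0.09664765  0.11805585]
scene hist along a (mm): {-50.0: 9, -48.0: 17, -46.0: 21, -44.0: 18, -42.0: 20, -40.0: 14, -38.0: 19, -36.0: 18, -34.0: 15, -32.0: 72, -30.0: 10, -28.0: 7, -26.0: 6, -24.0: 7, -22.0: 5, -20.0: 7, -18.0: 7, -16.0: 6, -14.0: 6, -12.0: 8, -10.0: 6, -8.0: 7, -6.0: 5, -4.0: 4, -2.0: 10, -0.0: 14, 2.0: 14, 4.0: 13, 6.0: 13, 8.0: 44, 10.0: 1}
(3.4320056438446045, 0.4784668982028961) 18.59645652770996 [-0.01435362 -0.01759864 -0.003646  ] [0.0213662  0.01637976 0.00912284] [ 0.00919943 -0.00266579  0.00440977]
centre [ 0.60980795 -0.0975188   0.11626737]
```

View pics/pin0.png

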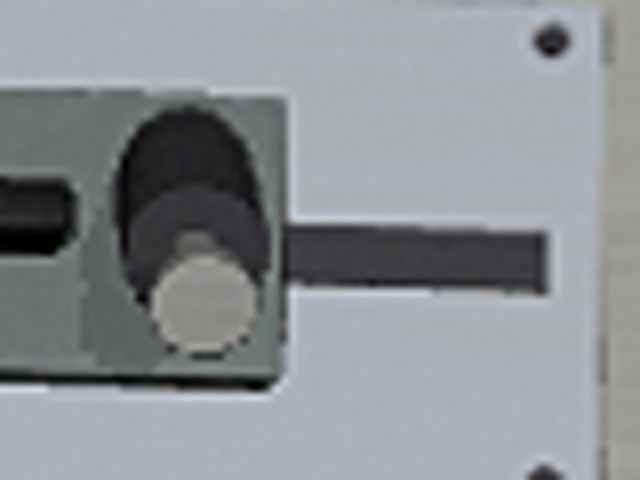

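Run:
```python
from h import *
print('candidates proj',proj('top',[[.606,-.0966,.118],[.608,-.097,.114]]))
p,d=load('top');X=cloud('top',d)
W=X[160:176,307:324]; 
P=W.reshape(-1,3);P=P[P[:,2]>.095]
q=np.linalg.lstsq(np.c_[P[:,:2]-[.607,-.097],np.ones(len(P))],P[:,2],rcond=None)[0];print('plane',q,len(P),P.mean(0),P.min(0),P.max(0))
c=vision.calibration('top');R=np.array(c['R']);
u=cv2.undistortPoints(np.array([[[315.1,167.6]]]),np.array(c['K']),np.array(c['distortion'])).ravel();ray=R.T@np.r_[u,1];C=-R.T@c['t']
for z in(.112,.114,.116,.118):print(z,(C+ray*(z-C[2])/ray[2]).round(4))
# model points in scene image
Pm=lambda c:[np.array(c)+.018*(np.cos(t)*e1+np.sin(t)*e2) for t in np.linspace(0,6.28,24)]
p,d=load('scene');im=cv2.resize(p[235:315,240:330][:,:,::-1],None,fx=8,fy=8,interpolation=cv2.INTER_CUBIC)
for c0,col in(((.6065,-.0966,.118),(0,0,255)),((.608,-.097,.114),(0,255,0))):
    for x in proj('scene',Pm(c0)): cv2.circle(im,tuple(int(v) for v in (x-[240,235]+.5)*8),2,col,-1)
cv2.imwrite('pics/pin1.png',im[:600])
```

```text
candidates proj [[315.0509831  167.67219789]
 [315.05183603 167.14754059]]
plane [0.2991008  0.00875308 0.11714912] 148 [ 0.60820849 -0.09650208  0.11751494] [ 0.59298829 -0.11265024  0.0976408 ] [ 0.62978556 -0.08061776  0.12862638]
0.112 [ 0.6071 -0.0973  0.112 ]
0.114 [ 0.6068 -0.0971  0.114 ]
0.116 [ 0.6065 -0.0969  0.116 ]
0.118 [ 0.6062 -0.0967  0.118 ]
```

View pics/pin1.png

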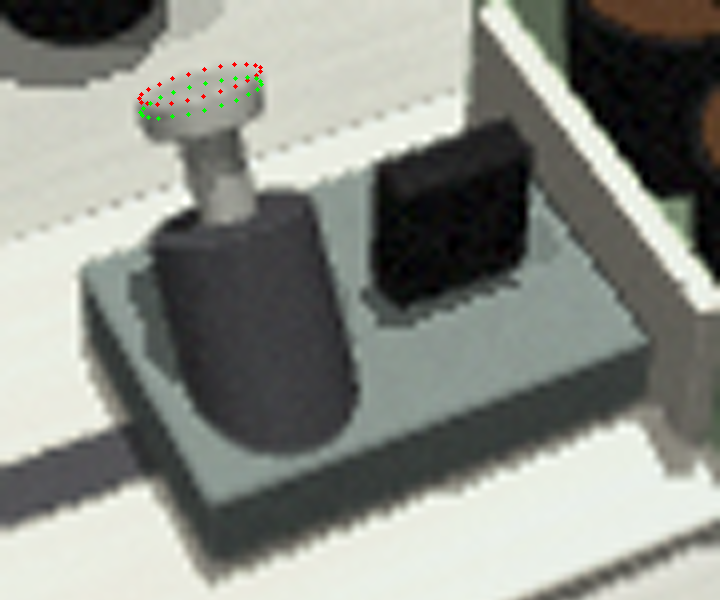

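The red ring (z 0.118) sits just above the head's rim and the green one (0.114) just below it, so the pin top is at about (0.6065, -0.097, 0.116). Next I'll plan the tilted standoff.

```bash
cat >> h.py <<'E'
RS=tilt(89.2,-35); T=np.array([.6065,-.0969,.116]); MH=np.array([.0556,-.0004,.2322])
def strike(s,T=T): return T+a*s-RS.apply(MH)
E
python3 - <<'E'
from h import *
print(RS.as_matrix().round(3),a.round(3),strike(0))
plan([(strike(.1),RS,2)])
E
```

```text
[[ 0.014  0.819  0.574]
 [ 1.    -0.011 -0.008]
 [-0.     0.574 -0.819]] [-0.574  0.008  0.819] [ 0.47287987 -0.15063961  0.30643654]
[-0.306, 0.019, -0.062] [74.8, -0.7, -21.0] | | 1.9 2.5 rows
[-0.306, 0.019, -0.062] [74.8, 10.1, -18.1] | | 1.9 2.5 rows
```

send_rows --increments '[[[-0.1,0.006,-0.02],[25,0,-7],18],[[-0.2,0.012,-0.041],[50,0,-14],18],[[-0.306,0.019,-0.062],[74.8,-0.7,-21],18],[[-0.306,0.019,-0.062],[74.8,-0.7,-21],18]]'

```text
time_s: 9.78
ee_pos: [0.4057, -0.2212, 0.3689]
eef_rot: [2.829, -0.01, 1.496]
force: [0.3, -0.5, -3.1]
grip_width: 0.0255
```

send_rows --increments '[[[-0.1,0.006,-0.02],[25,3,-6],18],[[-0.2,0.012,-0.041],[50,7,-12],18],[[-0.306,0.019,-0.062],[74.8,10.1,-18.1],18],[[-0.306,0.019,-0.062],[74.8,10.1,-18.1],18],[[-0.306,0.019,-0.062],[74.8,10.1,-18.1],18]]'

```text
time_s: 10.2
ee_pos: [0.4155, -0.1493, 0.3891]
eef_rot: [2.531, 0.002, 1.558]
force: [0.8, -0.1, -3.5]
grip_width: 0.0261
```

Run:
```python
from h import *
o=ctrl.get_obs();print(o['time_s'],o['ee_pos'],np.degrees(o['eef_rot']),o['qpos'],o['force'])
plan([(strike(.1),RS,1)])
R=Ro.from_euler('xyz',o['eef_rot']);t=np.array(o['ee_pos'])
for n in('top','scene'):
    p,d=shot(n);Y=R.inv().apply(cloud(n,d).reshape(-1,3)-t)-MH
    m=(np.hypot(Y[:,0],Y[:,1])<.034)&(Y[:,2]<.004)&(Y[:,2]>-.09);Y=Y[m]
    r=np.hypot(Y[:,0],Y[:,1])
    F=Y[(Y[:,2]<-.081)]; print(n,'top-end',len(F),F.mean(0).round(4),cv2.minEnclosingCircle((F[:,:2]*1000).astype(np.float32)))
    if len(F)>30: print(np.linalg.lstsq(np.c_[F[:,:2],np.ones(len(F))],F[:,2],rcond=None)[0].round(3))
    Q=Y[(Y[:,2]>-.075)&(Y[:,2]<-.005)&(Y[:,0]>-.005)]
    from scipy.optimize import least_squares
    f=least_squares(lambda v:np.hypot(Q[:,0]-v[0]-v[2]*Q[:,2],Q[:,1]-v[1]-v[3]*Q[:,2])-.027,[0,0,0,0],loss='soft_l1',f_scale=.002);print('cyl',len(Q),f.x.round(4),'zmax',np.percentile(Y[:,2],99))
```

```text
10.2 [ 0.41551716 -0.14926841  0.38910587] [1.45016609e+02 9.06985759e-02 8.92754451e+01] [-0.46876206 -0.00515859  1.94050901  0.40786244  0.6863768  -0.70555872] [ 0.83327852 -0.14116349 -3.52457647]
[-0.0, 0.001, 0.002] [-0.6, -0.4, 0.6] | | 0.0 0.0 rows
top top-end 360 [ 0.0004  0.0012 -0.0848] ((-0.5575203895568848, 0.8051517009735107), 27.712509155273438)
[-0.002  0.007 -0.085]
cyl 217 [-0.0003 -0.0006 -0.0041  0.0046] zmax -0.003988846880505059
scene top-end 41 [-0.0066  0.0182 -0.0828] ((-1.8735599517822266, 2.2289671897888184), 26.491600036621094)
[-0.002  0.007 -0.083]
cyl 310 [-0.0022 -0.0008 -0.007   0.0065] zmax -0.0005997461754408077
```

The mallet is aligned with the pin to within half a degree. First blow.

send_rows --increments '[[[0,0,0],[0,0,41.5],18],[[0,0,0],[0,0,83],18],[[0,0,0],[0,0,121],18],[[0,0,0],[0,0,118],18],[[0,0,0],[0,0,80],18]]'

```text
time_s: 10.72
ee_pos: [0.4627, -0.1513, 0.3165]
eef_rot: [2.545, -0.004, 1.557]
force: [-0.3, -0.5, -2.5]
grip_width: 0.0255
```

send_rows --increments '[[[0,0,0],[0,0,-40],18],[[0,0,0],[0,0,-80],18],[[0,0,0],[0,0,-80],18],[[0,0,0],[0,0,-80],18]]'

```text
time_s: 11.05
ee_pos: [0.4145, -0.1504, 0.3917]
eef_rot: [2.526, 0.004, 1.555]
force: [-0.1, -0.0, -3.8]
grip_width: 0.0257
```

```bash
cat >> h.py <<'E'
def check(tag):
    o=ctrl.get_obs();print(o['time_s'],o['ee_pos'],np.degrees(o['eef_rot']),o['force'],o['grip_width'])
    R=Ro.from_euler('xyz',o['eef_rot']);t=np.array(o['ee_pos'])
    for n in('top','scene'):
        p,d=shot(n);X=cloud(n,d).reshape(-1,3);Y=R.inv().apply(X-t)-MH
        F=Y[(np.hypot(Y[:,0],Y[:,1])<.034)&(abs(Y[:,2]+.085)<.006)]
        if len(F)>40: print(n,'mallet end',len(F),np.median(F[:,2]).round(4),np.round(cv2.minEnclosingCircle((F[:,:2]*1000).astype(np.float32))[0],1),np.linalg.lstsq(np.c_[F[:,:2],np.ones(len(F))],F[:,2],rcond=None)[0].round(3))
        Z=(X-T)@np.c_[e1,e2,a];m=(np.hypot(Z[:,0],Z[:,1])<.014)&(abs(Z[:,2])<.06)
        print(n,'pin face along a, mm',(np.percentile(Z[m][:,2],[50,75,90,97])*1e3).round(1),m.sum())
        if n=='scene': cv2.imwrite(f'pics/{tag}.png',cv2.resize(p[215:315,200:340][:,:,::-1],None,fx=5,fy=5,interpolation=cv2.INTER_CUBIC))
E
python3 -c "
from h import *
check('b1')"
```

```text
11.05 [ 0.4145386  -0.15044426  0.3917416 ] [144.73761972   0.22370741  89.08033253] [-0.07374371 -0.01539965 -3.83611858] 0.02573812760418787
top mallet end 389 -0.0874 [-2.3  1.2] [-0.015  0.039 -0.087]
top pin face along a, mm [-25.7 -24.4 -22.8 -22.1] 80
scene mallet end 76 -0.0824 [-5.2  8.3] [-0.029  0.073 -0.084]
scene pin face along a, mm [-26.2 -25.9 -25.7 -25.7] 28
```

View pics/b1.png

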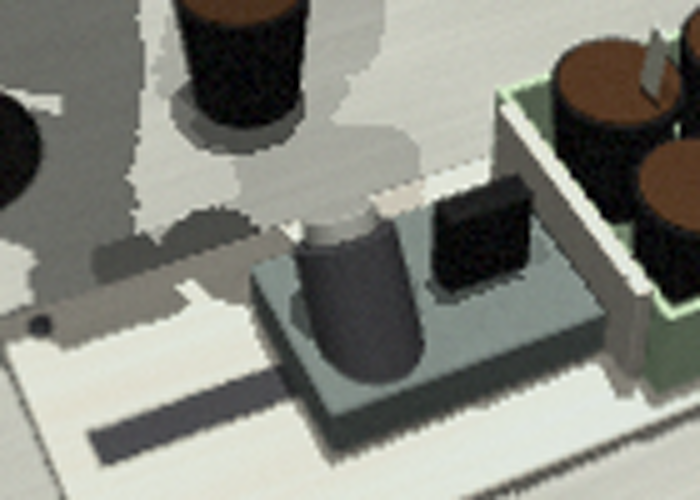

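The crop shows the head almost on the tube (338,228), about 27 of 30 mm driven. The mallet seems to have turned slightly in the grip, so I'm re-measuring before the second blow.

Run:
```python
from h import *
from scipy.optimize import least_squares
check('b1b')
o=ctrl.get_obs();R=Ro.from_euler('xyz',o['eef_rot']);t=np.array(o['ee_pos'])
for n in('top','scene'):
    p,d=load(n);Y=R.inv().apply(cloud(n,d).reshape(-1,3)-t)-MH
    Q=Y[(np.hypot(Y[:,0],Y[:,1])<.034)&(Y[:,2]>-.078)&(Y[:,2]<-.003)&(Y[:,0]>-.005)]
    f=least_squares(lambda v:np.hypot(Q[:,0]-v[0]-v[2]*Q[:,2],Q[:,1]-v[1]-v[3]*Q[:,2])-.027,[0,0,0,0],loss='soft_l1',f_scale=.002);print('cyl',len(Q),f.x.round(4))
plan([(strike(.07),RS,1)])
```

```text
11.15 [ 0.41536621 -0.15022863  0.38909398] [1.44983752e+02 9.01183545e-02 8.91362669e+01] [-0.0599036   0.17396313 -4.17920623] 0.025675015659229476
top mallet end 378 -0.0873 [-1.5  1.4] [-0.004  0.034 -0.087]
top pin face along a, mm [-26.3 -24.4 -22.7 -20.7] 78
scene mallet end 91 -0.0831 [-4.4  5.3] [-0.031  0.069 -0.085]
scene pin face along a, mm [-26.5 -26.  -25.8 -25.7] 29
cyl 235 [-0.0004  0.0006  0.0315 -0.0015]
cyl 333 [-0.0009  0.0003  0.0357  0.0061]
[-0.001, 0.001, 0.0] [0.2, -0.2, 29.9] | | 0.7 0.0 rows
```

Run:
```python
from h import *
R2=RS*Ro.from_euler('y',-.038);M2=np.array([.0562,0,.2300])
plan([(T+a*.09-R2.apply(M2),R2,1),(T+a*(-.028)-R2.apply(M2),R2,1)])
```

```text
[-0.001, -0.037, 0.0] [8.4, -0.6, 10.1] | | 0.3 0.3 rows
[0.0, -0.0, 0.0] [4.5, -0.0, 117.9] | | 2.8 0.0 rows
```

send_rows --increments '[[[0,-0.037,0],[8.4,-0.6,10.1],18],[[0,-0.037,0],[8.4,-0.6,10.1],18],[[0,-0.037,0],[8.4,-0.6,10.1],18],[[0,-0.037,0],[8.4,-0.6,10.1],18]]'

```text
time_s: 11.58
ee_pos: [0.4212, -0.1417, 0.3807]
eef_rot: [2.53, 0.031, 1.536]
force: [0.2, 0.1, -3.5]
grip_width: 0.026
```

send_rows --increments '[[[0,0,0],[1.5,0,40],18],[[0,0,0],[3,0,80],18],[[0,0,0],[4.5,0,118],18],[[0,0,0],[4.5,0,116],18],[[0,0,0],[3,0,80],18]]'

```text
time_s: 12.0
ee_pos: [0.468, -0.1424, 0.3092]
eef_rot: [2.541, 0.027, 1.537]
force: [-1.1, -0.3, -2.2]
grip_width: 0.0255
```

send_rows --increments '[[[0,0,0],[-1.5,0,-40],18],[[0,0,0],[-3,0,-80],18],[[0,0,0],[-3,0,-80],18],[[0,0,0],[-3,0,-80],18],[[0,0,0],[-3,0,-80],18]]'

```text
time_s: 12.42
ee_pos: [0.4206, -0.1416, 0.3813]
eef_rot: [2.528, 0.032, 1.535]
force: [0.3, 0.3, -4.3]
grip_width: 0.0258
```

Run:
```python
from h import *
from scipy.optimize import least_squares
check('b2')
o=ctrl.get_obs();R=Ro.from_euler('xyz',o['eef_rot']);t=np.array(o['ee_pos'])
for n in('top','scene'):
    p,d=load(n);Y=R.inv().apply(cloud(n,d).reshape(-1,3)-t)-MH
    Q=Y[(np.hypot(Y[:,0],Y[:,1])<.034)&(Y[:,2]>-.078)&(Y[:,2]<-.003)&(Y[:,0]>-.005)]
    f=least_squares(lambda v:np.hypot(Q[:,0]-v[0]-v[2]*Q[:,2],Q[:,1]-v[1]-v[3]*Q[:,2])-.027,[0,0,0,0],loss='soft_l1',f_scale=.002);print('cyl',len(Q),f.x.round(4))
    # model check: head top ring at home vs not
p,d=load('scene');x0,y0=255,245;im=cv2.resize(p[y0:y0+45,x0:x0+60][:,:,::-1],None,fx=12,fy=12,interpolation=cv2.INTER_CUBIC)
for s,col in((-.027,(0,255,0)),(-.030,(0,0,255))):
    for x in proj('scene',[T+a*s+.018*(np.cos(t)*e1+np.sin(t)*e2) for t in np.linspace(0,6.28,24)]): cv2.circle(im,tuple(int(v) for v in (x-[x0,y0]+.5)*12),2,col,-1)
for x in proj('scene',[T+a*(-.042)+.025*(np.cos(t)*e1+np.sin(t)*e2) for t in np.linspace(0,6.28,40)]): cv2.circle(im,tuple(int(v) for v in (x-[x0,y0]+.5)*12),2,(255,0,0),-1)
cv2.imwrite('pics/b2m.png',im)
```

```text
12.4167 [ 0.42061921 -0.14158899  0.3813143 ] [144.85702754   1.83776535  87.95581406] [ 0.28378841  0.25982043 -4.34944239] 0.025814702898267126
top mallet end 64 -0.0852 [-5.2  6.8] [ 0.038  0.101 -0.087]
top pin face along a, mm [-25.7 -24.2 -22.7 -21.4] 77
scene mallet end 90 -0.0847 [-5.8 12.1] [ 0.013  0.041 -0.086]
scene pin face along a, mm [-26.2 -26.  -25.8 -25.8] 27
cyl 205 [0.0018 0.0017 0.1279 0.0182]
cyl 250 [ 0.0014  0.0004  0.1503 -0.0049]
```

View pics/b2m.png

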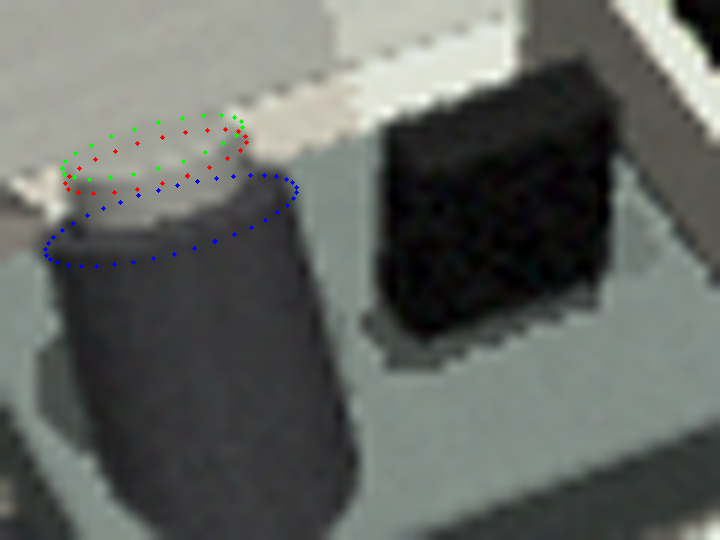

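Run:
```python
from h import *
for n in('top','scene'):
    Zs=[]
    for k in range(3):
        p,d=shot(n);Z=((cloud(n,d).reshape(-1,3)-T)@np.c_[e1,e2,a])*1e3;Zs.append(Z[(np.hypot(Z[:,0],Z[:,1])<30)&(abs(Z[:,2]+30)<30)])
    Z=np.vstack(Zs)
    F=Z[(Z[:,2]>-31)]; print(n,'face pts',len(F)/3,'extent',np.percentile(F,[2,50,98],axis=0).round(1).tolist())
    A,_,_,_=np.linalg.lstsq(np.c_[F[:,:2],np.ones(len(F))],F[:,2],rcond=None);print('face plane',A.round(3))
    for lo in range(-46,-16,2): 
        q=Z[(Z[:,2]>=lo)&(Z[:,2]<lo+2)]; print(lo,len(q),np.percentile(np.hypot(q[:,0],q[:,1]),[10,50,90]).round(0) if len(q) else '',q[:,:2].mean(0).round(0) if len(q) else '')
```

```text
top face pts 129.33333333333334 extent [[-15.8, -15.0, -30.7], [1.2, 0.4, -26.1], [17.2, 16.9, -21.5]]
face plane [ 3.0000e-03  7.0000e-03 -2.6135e+01]
-46 17 [24. 25. 26.] [15.  3.]
-44 37 [21. 25. 26.] [13.  3.]
-42 60 [20. 23. 25.] [8. 6.]
-40 104 [19. 22. 25.] [7. 3.]
-38 94 [18. 22. 24.] [ 7. -1.]
-36 50 [17. 21. 24.] [8. 1.]
-34 19 [17. 19. 21.] [ 8. -0.]
-32 29 [ 7. 17. 18.] [5. 4.]
-30 72 [ 5. 14. 18.] [1. 1.]
-28 119 [ 6. 13. 17.] [1. 0.]
-26 101 [ 7. 13. 17.] [ 2. -0.]
-24 65 [ 5. 12. 16.] [2. 2.]
-22 15 [ 5. 10. 14.] [1. 2.]
-20 0  
-18 0  
scene face pts 69.33333333333333 extent [[-12.3, -17.9, -30.6], [8.1, -3.1, -26.8], [19.3, 13.4, -25.8]]
face plane [ -0.074   0.037 -26.876]
-46 60 [23. 25. 26.] [19. -6.]
-44 59 [23. 25. 26.] [18. -6.]
-42 55 [23. 24. 26.] [18. -7.]
-40 126 [17. 22. 25.] [12. -5.]
-38 39 [16. 17. 21.] [13. -2.]
-36 33 [17. 18. 19.] [13. -2.]
-34 45 [16. 18. 20.] [13. -3.]
-32 37 [16. 18. 20.] [13. -6.]
-30 43 [16. 17. 19.] [13. -5.]
-28 131 [ 5. 13. 18.] [ 3. -2.]
-26 17 [ 9. 13. 19.] [ 6. -2.]
-24 0  
-22 0  
-20 0  
-18 0
```

Head face and tube mouth are 12.1–12.2 mm apart in both cameras, which matches the 12 mm head thickness, so the pin is seated. Blow 2 moved nothing and only turned the mallet about 8° in the grip. I'll carry it back over the pad and re-measure it there.

Run:
```python
from h import *
p,d=load('top');X=cloud('top',d)
m=(p.max(2)<60)&(X[...,2]<.02)&(abs(X[...,0]-.405)<.09)&(abs(X[...,1]+.235)<.09)
P=X[m];k=np.ones((3,3),np.uint8)
mm=cv2.morphologyEx(m.astype(np.uint8),cv2.MORPH_OPEN,k);P=X[mm>0];print('pad',len(P),np.median(P,0),P.min(0),P.max(0),cv2.minEnclosingCircle((P[:,:2]*1000).astype(np.float32)))
R3=tilt(82)*Ro.from_euler('y',-.14);M3=np.array([.060,0,.2236]);C=np.array([.404,-.240,.116])
plan([(C-R3.apply(M3),R3,2)])
```

```text
pad 238 [ 0.42143056 -0.27270849  0.00591167] [ 0.38714043 -0.29160424 -0.00147685] [ 0.46105602 -0.25184185  0.01235555] ((424.07769775390625, -268.2204284667969), 40.27873229980469)
[0.31, -0.068, 0.034] [-62.9, -17.9, 11.1] | | 1.6 2.6 rows
[0.31, -0.068, 0.034] [-62.4, -11.0, 19.9] | | 1.6 2.6 rows
```

Run:
```python
from h import *
def ray(n,uv,z):
    c=vision.calibration(n);R=np.array(c['R']);u=cv2.undistortPoints(np.array([[uv]],float),np.array(c['K']),np.array(c['distortion'])).ravel();r=R.T@np.r_[u,1];C=-R.T@c['t'];return C+r*(z-C[2])/r[2]
print(ray('top',[359.5,242.2],.006), 'lift scene:',ray('scene',[264/1.4-.3,344/1.4-.3],.006))
```

```text
[ 0.41181179 -0.23673819  0.006     ] lift scene: [ 0.41728763 -0.23890502  0.006     ]
```

send_rows --increments '[[[0.1,-0.022,0.011],[-20,-6,3],18],[[0.2,-0.045,0.022],[-40,-12,7],18],[[0.31,-0.068,0.034],[-62.9,-17.9,11.1],18],[[0.31,-0.068,0.034],[-62.9,-17.9,11.1],18]]'

```text
time_s: 13.15
ee_pos: [0.4102, -0.2071, 0.3626]
eef_rot: [2.844, 0.079, 1.472]
force: [0.5, 1.2, -4.5]
grip_width: 0.0255
```

send_rows --increments '[[[0.1,-0.022,0.011],[-20,-4,6],18],[[0.2,-0.045,0.022],[-40,-8,13],18],[[0.31,-0.068,0.034],[-62.4,-11,19.9],18],[[0.31,-0.068,0.034],[-62.4,-11,19.9],18],[[0.31,-0.068,0.034],[-62.4,-11,19.9],18]]'

```text
time_s: 13.57
ee_pos: [0.4001, -0.2684, 0.3458]
eef_rot: [3.14, 0.138, 1.43]
force: [0.1, 1.1, -3.0]
grip_width: 0.0258
```

```bash
cat >> h.py <<'E'
from scipy.optimize import least_squares
def mallet():
    o=ctrl.get_obs();t=np.array(o['ee_pos']);print(o['time_s'],t,np.degrees(o['eef_rot']))
    for n in('top','scene'):
        p,d=shot(n);X=cloud(n,d).reshape(-1,3)
        col=p.reshape(-1,3).astype(int)
        m=(np.hypot(X[:,0]-.404,X[:,1]+.24)<.05)&(X[:,2]>.04)&(X[:,2]<t[2]-.1)&(np.ptp(col,axis=1)<30)
        Y=X[m];zt=np.percentile(Y[:,2],98)
        # side points: facing camera, below the top
        F=Y[Y[:,2]>zt-.012];(c,r)=cv2.minEnclosingCircle((F[:,:2]*1e3).astype(np.float32))
        F=F[np.hypot(*(F[:,:2]-np.median(F[:,:2],0)).T)<.024]
        q=np.linalg.lstsq(np.c_[F[:,:2]-F[:,:2].mean(0),np.ones(len(F))],F[:,2],rcond=None)[0]
        print(n,len(F),'top c',np.round(c,1),round(r,1),'ztop',q[2].round(4),'slopes',q[:2].round(3))
        S=Y[(Y[:,2]<zt-.012)&(np.hypot(Y[:,0]-c[0]/1e3,Y[:,1]-c[1]/1e3)<.036)]
        S=S[(S[:,0]-c[0]/1e3)*.14+(S[:,1]-c[1]/1e3)*.99>-.012]
        f=least_squares(lambda v:np.hypot(S[:,0]-v[0]-v[2]*(S[:,2]-zt),S[:,1]-v[1]-v[3]*(S[:,2]-zt))-.027,[c[0]/1e3,c[1]/1e3,0,0],loss='soft_l1',f_scale=.002)
        print('  cyl',len(S),f.x.round(4),'zmin',np.percentile(S[:,2],1).round(4))
E
python3 -c "
from h import *
mallet()
p,d=load('scene');cv2.imwrite('pics/m3.png',cv2.resize(p[150:280,100:280][:,:,::-1],None,fx=4,fy=4,interpolation=cv2.INTER_CUBIC))"
```

```text
13.5667 [ 0.40005453 -0.26841817  0.34575537] [179.92831854   7.93306534  81.9144095 ]
top 154 top c [ 406.1 -237.3] 24.7 ztop 0.2041 slopes [ 0.001 -0.074]
  cyl 114 [ 0.4031 -0.244  -0.0074  0.0061] zmin 0.1224
scene 156 top c [ 409.6 -251.4] 36.9 ztop 0.2027 slopes [-0.173 -0.008]
  cyl 450 [ 0.404  -0.2427 -0.0127 -0.0005] zmin 0.122
```

View pics/m3.png

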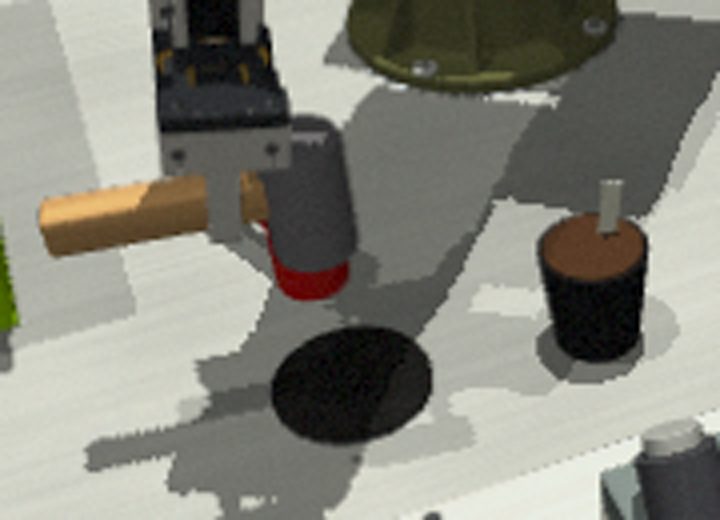

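The mallet hangs vertical within about 0.5° over the pad (pad centre at (352,385), mallet axis near (315,240) in the crop). Lowering it.

Run:
```python
from h import *
o=ctrl.get_obs();R=Ro.from_euler('xyz',o['eef_rot']);
for v in([8,4.5,-50],[0,0,-50],[0,0,-1]): print(R.inv().apply(v).round(2))
```

```text
[12.43  7.16 48.77]
[ 6.92 -0.14 49.52]
[ 0.14 -0.    0.99]
```

send_rows --increments '[[[0,0,0],[4,2.4,16],18],[[0,0,0],[8,4.8,32],18],[[0,0,0],[12.4,7.2,48.8],18],[[0,0,0],[12.4,7.2,48.8],18]]'

```text
time_s: 14.0
ee_pos: [0.4078, -0.2623, 0.294]
eef_rot: [-3.141, 0.137, 1.432]
force: [-1.4, 0.8, -3.9]
grip_width: 0.0255
```

send_rows --increments '[[[0,0,0],[2.3,0,16],18],[[0,0,0],[4.5,0,32],18],[[0,0,0],[6.3,0,45],18],[[0,0,0],[7.1,0,51],18],[[0,0,0],[7.1,0,51],18]]'

```text
time_s: 14.42
ee_pos: [0.4079, -0.2633, 0.2447]
eef_rot: [3.141, 0.139, 1.431]
force: [-0.2, 0.2, -3.3]
grip_width: 0.0254
```

send_rows --increments '[[[0,0,0],[0.2,0,1.5],18],[[0,0,0],[0.4,0,3],18],[[0,0,0],[0.4,0,3],18]]'

```text
time_s: 14.67
ee_pos: [0.408, -0.2636, 0.2424]
eef_rot: [3.14, 0.14, 1.431]
force: [-0.2, 0.1, -4.4]
grip_width: 0.0255
```

send_rows --increments '[[[0,0,0],[0.2,0,1.5],18],[[0,0,0],[0.4,0,3],18],[[0,0,0],[0.4,0,3],18]]'

```text
time_s: 14.92
ee_pos: [0.4078, -0.2636, 0.2387]
eef_rot: [3.141, 0.139, 1.431]
force: [-0.7, 0.1, -2.7]
grip_width: 0.0259
```

```bash
python3 -c "
from h import *
mallet()"
```

```text
14.9167 [ 0.40783858 -0.26358905  0.23868058] [179.95447384   7.99218963  81.96914378]
top 106 top c [ 414.1 -231.1] 25.0 ztop 0.0968 slopes [-0.003  0.042]
  cyl 58 [ 0.4104 -0.239  -0.0179  0.0122] zmin 0.0413
scene 127 top c [ 413.9 -250.2] 36.0 ztop 0.0953 slopes [-0.141 -0.041]
  cyl 241 [ 0.4119 -0.2404  0.0036 -0.0035] zmin 0.0403
```

send_rows --increments '[[[0,0,0],[0.15,0,1],18],[[0,0,0],[0.3,0,2],18],[[0,0,0],[0.3,0,2],18]]'

```text
time_s: 15.27
ee_pos: [0.4079, -0.2636, 0.2366]
eef_rot: [3.141, 0.139, 1.431]
force: [0.6, -0.5, -3.3]
grip_width: 0.0256
```

send_rows --increments '[[[0,0,0],[0.15,0,1],18],[[0,0,0],[0.15,0,1],18]]'

```text
time_s: 15.43
ee_pos: [0.4079, -0.2636, 0.2356]
eef_rot: [3.141, 0.139, 1.431]
force: [0.2, -0.8, -4.2]
grip_width: 0.0253
```

send_rows --increments '[[[0,0,0],[0.15,0,1],18],[[0,0,0],[0.15,0,1],18]]'

```text
time_s: 15.6
ee_pos: [0.4079, -0.2635, 0.2346]
eef_rot: [3.141, 0.139, 1.431]
force: [0.7, -0.2, -2.8]
grip_width: 0.0257
```

send_rows --increments '[[[0,0,0],[0.15,0,1],18],[[0,0,0],[0.15,0,1],18]]'

```text
time_s: 15.77
ee_pos: [0.4079, -0.2635, 0.2336]
eef_rot: [3.141, 0.139, 1.431]
force: [-0.7, -0.9, -3.7]
grip_width: 0.0256
```

send_rows --increments '[[[0,0,0],[0.1,0,0.7],18],[[0,0,0],[0.1,0,0.7],18]]'

```text
time_s: 15.93
ee_pos: [0.4079, -0.2636, 0.2329]
eef_rot: [3.141, 0.139, 1.431]
force: [-0.0, -0.4, -3.7]
grip_width: 0.0257
```

send_rows --increments '[[[0,0,0],[0.1,0,0.7],18],[[0,0,0],[0.1,0,0.7],18]]'

```text
time_s: 16.1
ee_pos: [0.4079, -0.2635, 0.2322]
eef_rot: [3.141, 0.139, 1.431]
force: [0.7, 0.1, -3.4]
grip_width: 0.0256
```

send_rows --increments '[[[0,0,0],[0.1,0,0.7],18],[[0,0,0],[0.1,0,0.7],18]]'

```text
time_s: 16.27
ee_pos: [0.408, -0.2636, 0.2318]
eef_rot: [3.14, 0.14, 1.431]
force: [-0.6, -1.2, 0.8]
grip_width: 0.0255
```

```bash
python3 -c "
from h import *
mallet()
p,d=load('top');X=cloud('top',d);Y=X[(np.hypot(X[...,0]-.416,X[...,1]+.232)<.012)];print(np.median(Y,0))"
```

```text
16.2667 [ 0.40795361 -0.26362887  0.23182347] [179.93649841   8.00754766  81.96839616]
top 105 top c [ 414.1 -230.5] 24.6 ztop 0.0897 slopes [-0.05 -0.13]
  cyl 49 [ 4.112e-01 -2.394e-01 -2.000e-04  3.500e-03] zmin 0.041
scene 115 top c [ 414.5 -248.5] 35.9 ztop 0.0889 slopes [-0.116 -0.034]
  cyl 197 [ 0.4115 -0.2404 -0.0096  0.0047] zmin 0.0408
[ 0.41608273 -0.23006482  0.33459266]
```

Contact: the force changed sign. Releasing and rising straight up.

send_rows --increments '[[[0,0,0],[0,0,0],32],[[0,0,0],[0,0,0],38],[[0,0,0],[0,0,0],56],[[0,0,0],[0,0,0],56],[[0,0,0],[0,0,0],56]]'

```text
time_s: 16.78
ee_pos: [0.4079, -0.2636, 0.2316]
eef_rot: [3.141, 0.14, 1.431]
force: [0.1, 0.3, -0.5]
grip_width: 0.054
```

send_rows --increments '[[[0,0,0],[0,0,0],56],[[0,0,0],[-1.4,0,-10],56],[[0,0,0],[-4.2,0,-30],56],[[0,0,0],[-8.5,0,-60],56],[[0,0,0],[-14,0,-100],56]]'

```text
time_s: 17.2
ee_pos: [0.4074, -0.2632, 0.3328]
eef_rot: [-3.139, 0.138, 1.431]
force: [0.6, -0.9, 0.6]
grip_width: 0.0559
```

send_rows --increments '[[[0,0,0],[-30,-20,-40],56],[[0,0,0],[-60,-40,-70],56],[[0,0,0],[-90,-60,-90],56],[[0,0,0],[-90,-60,-90],56]]'

```text
time_s: 17.53
ee_pos: [0.3355, -0.3322, 0.4389]
eef_rot: [3.137, 0.144, 1.429]
force: [0.5, -0.1, -0.0]
grip_width: 0.056
```

Run:
```python
from h import *
mallet()
for n in('top','scene'):
    p,d=load(n);A=cloud(n,d)
    for nm,m in(('tray',(A[...,2]>.058)&(A[...,2]<.074)&(A[...,0]>.55)&(A[...,0]<.74)&(A[...,1]>.015)&(A[...,1]<.29)),('tab',(A[...,2]>.085)&(A[...,2]<.1)&(abs(A[...,0]-.643)<.025)&(A[...,1]>-.07)&(A[...,1]<.0)),('plate',(A[...,2]>.067)&(A[...,2]<.082)&(abs(A[...,0]-.643)<.09)&(A[...,1]>0)&(A[...,1]<.0225))):
        c,s,_=cv2.minAreaRect((A[m][:,:2]*1000).astype(np.float32));print(n,nm,np.round(c,1),np.round(s,1))
p,d=load('scene');cv2.imwrite('pics/end.png',cv2.resize(p[:,:,::-1],(784,588)))
```

```text
17.5333 [ 0.33550012 -0.33220341  0.43892909] [179.7091951    8.22457612  81.88787877]
top 247 top c [ 411.6 -239.5] 27.3 ztop 0.0907 slopes [0.012 0.022]
  cyl 55 [ 0.4116 -0.2394  0.004   0.0083] zmin 0.0414
scene 219 top c [ 414.6 -238.5] 29.0 ztop 0.089 slopes [-0.102  0.018]
  cyl 161 [ 0.4122 -0.2405 -0.0054  0.0165] zmin 0.0403
top tray [642.9 139.3] [251.  172.3]
top tab [642.6 -31.7] [43.2 19. ]
top plate [642.9  17.6] [137.3   8.3]
scene tray [643.2 138.4] [247.9 174.2]
scene tab [644.5 -32.5] [45.9 18.1]
scene plate [644.5  16.5] [ 11.4 142.7]
```

View pics/end.png

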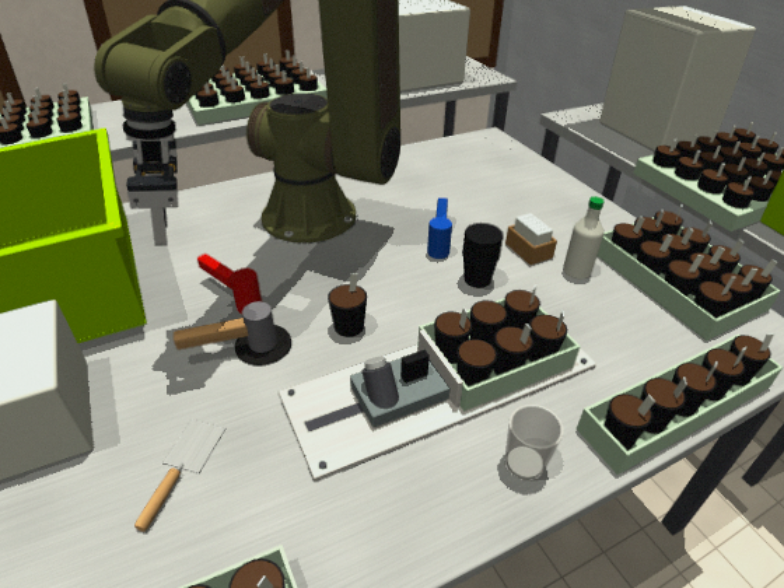

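The mallet stands upright on its pad at (258,330), the plate touches the tray at (455,370), the pin is down at (377,365), and the gripper is clear of everything. Handing in.

```bash
python3 -c "
from station import ctrl
print(ctrl.hand_in())"
```

```text
the job is handed in; nothing more can be done
None
```

The job is done and handed in at about 17.5 s of the 58 s allowed.

- **Stop:** I slid the stop about 64 mm, until the force jumped from about 4 N to 8.6 N as the plate met the tray. The tray's far edge stayed put to within about 1 mm in both cameras.
- **Lock pin:** The first blow, at about 0.5 m/s along the pin, seated it. The gap from head face to tube mouth now measures 12.1–12.2 mm, matching the 12 mm head. The pin's travel measured only about 27–28 mm of the 30 mm, which is within depth noise and disagrees slightly. The second blow moved the pin no further, which fits it being home.
- **Mallet:** The second blow turned the mallet about 8° in the grip, so I tilted the tool to set it down vertical. It stands on the pad with its top at about 90 mm (91 mm expected) and its axis within about 1° of vertical. One rough fit of the top face, from the oblique scene camera, suggested about 6°, but the side fits and the picture do not support that.
- **Everything else:** The last picture shows the other items undisturbed and the gripper clear. The highest wrist force in any reading was about 12 N. That reading comes only at the end of each move, so I have no figure for the force during the blows.

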